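# Lower the cover of the wafer clamp unit and bolt it

### The job

A wafer carrier lies ready in the clamp unit. Push the unit's heavy cover down slowly, without letting it slam, until the foot under it rests on the carrier; then press on the cover near its front edge with about 15 N (more than 10, never over 30) for about a second so the carrier beds, and then push the bolt's knob gently all the way to the stop so that the bolt is over the cover's tongue. Leave the cover down and bolted, and do not disturb the other things on the table.

Things in the scene. Friction and masses are not known exactly. Their poses are not given: they have to be found in the camera images.
- unit: The clamp unit, a fixed white housing 290 x 280 x 80 mm on the table. Origin at table height; in its frame the housing spans x -160 to +130, y -140 to +140, z 0 to 80 mm. Its +x points from its front (bolt and knob, nearer the robot) to its back (hinge), +y to the left seen from the robot, z up. Only its position and yaw vary.
- nest (a point): Centre of the nest on the housing's top, at (0, 0, 80) mm in the unit's frame: underside of the square aluminium wafer carrier, 110 x 110 x 10 mm, that lies in it.
- cover (a joint): Hinge angle of the cover (rad): 0 level, grows as it opens, at most 1.35; starts at 0.95 to 1.3. The hinge is stiff (about 1 N m of friction, lightly damped): the cover mostly stays where it is left and needs a push of 2 to 7 N near its front edge; a heavy one may sink slowly when low. Closing faster than 0.6 rad/s below 0.3 rad (13 cm/s at the front edge) is a slam.
- cover_hinge (a point): Point on the cover's hinge line, mid-width, at (110, 0, 96) mm in the unit's frame, level with the plate's inner face; the line runs along the unit's y. At angle a the cover stretches from here along (-cos a, +sin a) in the unit's (x, z); its outward normal is (sin a, cos a).
- cover_press (a point): Point on the cover's outer face, mid-width, 185 mm from the hinge line and 25 mm from the front edge: a good place to push and press; its z is the outward normal. The cover is a flat dark steel plate 205 mm long, 250 wide, 14 thick, 0.7 to 1.05 kg. Its smooth outer face (top when down) looks away from the robot and upward when open.
- foot_stem (a point): Where the stem of the rubber foot (36 mm across) leaves the cover's inner face, 110 mm from the hinge, mid-width. How far the foot is screwed out varies and is not measured: the cover comes to rest on the carrier somewhere between 0.005 and 0.06 rad, to be found by feel. There it is hard and does not give.
- bolt (a joint): Travel of the bolt (m): 0 to 0.006 at the start (drawn back), 0.040 at its stop (shut), moving along the unit's +y. About 3 N of friction; stays where it is left. More than 0.034 counts as shut.
- bolt_knob (a point): Top centre of the bolt's upright steel knob, a round post 14 mm across, at (-134, -30 + travel, 144) mm in the unit's frame. The post is free from z = 102 mm up; below is its slide, 30 mm long in y, 22 mm in x. When the cover is down its front edge lies 34 mm behind the knob's axis. The bolt's thin rod runs to +y over the cover's tongue.
- wash_bottle: Bystander: closed white plastic bottle 60 mm across, 160 mm high, to the right of the unit. Origin: centre of the underside.
- wafer_box: Bystander: flat round grey box 106 mm across, 24 mm high, to the left front of the unit. Origin: centre of the underside.
- tweezers: Bystander: steel tweezers 130 mm long, 8 mm high, lying to the right front of the unit. Origin: underside, middle.
- chip_tray: Bystander: black divided tray 120 x 90 x 22 mm, left of the unit. Origin: centre of the underside.
- jar: Bystander: amber glass jar 64 mm across, 70 mm high, right of the unit towards the back. Origin: centre of the underside.
- gauge: Bystander: steel gauge disc 28 mm across, 12 mm high, lying loose on the unit's front deck left of the bolt. Origin: centre of the underside.
- beaker: Bystander: open glass cup 72 mm across, 85 mm high, left of the unit towards the back. Origin: centre of the underside.

How it is judged (in metres and radians):
On the way, in this order (a step that is already met when the one before it is completed fails the run):
1. the cover is pressed down on the carrier: below 0.08 rad, at rest, with more than 10 N from the fingers, for 0.5 s (value of joint cover below 0.08 rad and velocity of joint cover between -0.05 and 0.05 rad/s and contact force between the fingers and cover above 10 N), for 0.5 s.
2. the bolt is pushed shut (more than 34 mm) with the cover down (value of joint bolt above 0.034 m and value of joint cover below 0.08 rad), for 0.2 s.
At the end, for the whole second after the job is handed in: The cover rests down (below 0.08 rad), the bolt is shut (more than 34 mm of its 40 mm), the robot has let go of the unit, and no bystander has moved more than 30 mm (all of step 2 and contact force between the fingers and unit below 0.2 N); the robot touches nothing.
It fails at once if the cover slams: it closes faster than 0.6 rad/s below 0.3 rad (value of joint cover below 0.3 rad and velocity of joint cover below -0.6 rad/s).
It fails at once if the robot pushes on the cover with more than 30 N (contact force between any of the fingers, the arm and cover above 30 N).
It fails at once if the bolt is forced with more than 30 N (contact force between the fingers and bolt above 30 N).
It fails at once if a bystander is moved more than 30 mm (distance of any of wash_bottle, wafer_box, tweezers, chip_tray, jar, beaker, gauge from where it was at the start of the episode above 0.03 m).
It also fails if it takes over 64 s, if anything falls off the work surface, if the arm or the gripper's body presses on something with over 40 N, if the wrist force passes 120 N, or if a joint passes its speed limit or range.

### The arm

A 6-joint arm with a two-finger parallel gripper is mounted at the origin on the work surface. World frame = base frame: x ahead of the robot, y to its left, z up, the work surface at z = 0. Lengths are in m, angles in degrees, forces in N, time in s.
With the tool pointing down it reaches from about 0.35 to 0.875 m from the base axis. Payload 4.2 kg.
Tool frame: the origin (TCP) lies midway between the tips of the shut fingers; the grasp point (between the pads) lies 19 mm behind it; z points along the fingers, x is the direction in which the jaws open and shut, and the axes are right-handed (so a half turn about z gives the same grasp; the last joint's range is limited). The gripper opens to 87 mm and grips with 3 to 60 N. Pads are 19 mm wide; open, the fingers measure 117 mm over their backs; the gripper's body (75 mm by 190 mm) begins 51 mm behind the grasp point.
Start: joints at [89.989, 22.042, 0.453, 0, -68.411, -14.817], TCP at [0.16, 0.604, 0.223] pointing down, gripper open.
Joint ranges: [-179.83, 179.83], [-69.29, 118.12], [-61.27, 80.66], [-181.25, 117.63], [-171.15, -9.14], [-177.46, 177.46]. Speed limits (degrees/s): [159.86, 159.86, 180, 180, 180, 180].

### API

Orientations are given as a 3x3 rotation matrix whose columns are the frame's x, y, z axes.
In Python, from station import sense, capture, finish_job, find_in gives the robot as it stands.
- The arm moves only by the shell command python3 -m creep 'ROWS'. ROWS is JSON, a list of rows, each a list of 7 numbers: the shift along the tool's x, y, z in mm, then the turn, a rotation vector about the tool's x, y, z in degrees, then the opening, from 0 (shut) to 1 (fully open). A call has exactly 10 rows; each row shifts and turns the commanded pose from where the row before left it, along the tool's axes as they then stand; what a row does not reach is not made up. A row lasts 1/8 s, in which the tool goes at most 62.5 mm and 10.7 degrees, less where a joint would pass 70% of its speed; a pose out of reach is approached as far as the arm can. A call with a gripper value outside its range is refused whole. The fingers move at their own pace and stop on an object; the grip force is fixed at half the most. Time passes only in rows, so rows that do not move let the fingers close, or fill a call up. It gives the time, the measured TCP pose, the force and the opening at its end, in the units of the state.
- sense(): the state, without advancing time (a new reading comes with each control period).
- capture(name): name is "scene" or "top" or "wrist"; returns a dict with "color" (400x640x3 uint8, blue, green, red), "vertical_fov" (degrees; the focal length in pixels is half the picture's height over the tangent of half this angle, whatever the lens; pixels are square), "cx", "cy" (the principal point, pixels), "R" (3x3) and "t" (3): a world point X has camera coordinates R X + t. Camera axes: x right, y down, z forward; pixel columns grow to the right and rows downward; lengths in m; the calibration is good to about 2 mm. A picture is of the moment at which its call begins. There is no depth.
- finish_job(): hands the job in, once; it reports no verdict.
Trained networks look in the newest picture that a camera, given by its name, has taken for a name from the list of things; names that differ only in an ending like _2 or _b are one class to them, and where a whole thing is asked for, a point or a joint stands for the part that bears it (a point fixed in the world has none). Each returns a list of dicts, best first, with "p" (0 to 1); they miss things now and then, are a little off and sometimes report something else, mostly with a low value. They report only what shows in the picture. A call takes as long as a camera call.
- find_in(camera, name): "xy" ([column, row] in pixels, amid what is visible of it).
The state is a dict: "time_s": time; "joints": joint angles; "joint_velocities": joint speeds; "effort": joint torques, N m; "tcp_pos": TCP position; "ee_rot": TCP orientation; "wrist_force": force on the tool from outside, world axes, zero at the start; "moment": the same for the moment, N m; "gripper_width": opening from 0.0 (shut) to 1.0 (fully open).
Only numpy, scipy, OpenCV 4.12 (cv2) and the standard library are available. Lean on these libraries where they do the work, as an engineer would, in place of code of your own. Each camera call takes 0.05 s, during which the arm holds its last target. There are 200 camera calls.

## Working session

There is one attempt and no reset: what is moved stays moved. The work goes in short steps, Python scripts to look and compute and a shell command to move; the robot and the scene stay as the last step left them, time stands still between calls to the robot, and variables do not carry over. Pictures are saved under pics/ and viewed, about 8 in all and at most 12, crops included, and the job is handed in when it is done.

```bash
ls; mkdir -p pics; cat > h.py <<'E'
import numpy as np, cv2
from station import sense, capture, finish_job, find_in
def cam(c):
    f=200/np.tan(np.radians(c["vertical_fov"])/2); return f,c["cx"],c["cy"],np.array(c["R"]),np.array(c["t"])
def proj(c,X):
    f,cx,cy,R,t=cam(c); p=(R@np.atleast_2d(X).T).T+t; return np.c_[f*p[:,0]/p[:,2]+cx,f*p[:,1]/p[:,2]+cy]
def ray(c,xy):
    f,cx,cy,R,t=cam(c); d=R.T@np.array([(xy[0]-cx)/f,(xy[1]-cy)/f,1]); return -R.T@t,d
def onz(c,xy,z):
    o,d=ray(c,xy); return o+d*(z-o[2])/d[2]
E
python3 - <<'E'
from h import *
s=sense();print(s)
for n in("scene","top"):
    c=capture(n);cv2.imwrite(f"pics/{n}1.png",c["color"]);print(n,c["vertical_fov"],-np.array(c["R"]).T@np.array(c["t"]))
    for k in "unit nest cover cover_hinge cover_press foot_stem bolt_knob gauge wash_bottle tweezers jar wafer_box chip_tray beaker".split():
        r=find_in(n,k); print(k,[(np.round(q["xy"]),round(q["p"],2)) for q in r[:2]], [np.round(onz(c,q["xy"],.0),3) for q in r[:1]])
E
```

```text
pics
{'time_s': 0.0, 'joints': array([ 8.99885560e+01,  2.20887731e+01,  3.78610223e-01, -3.09235465e-02,
       -6.84108865e+01, -1.48160056e+01]), 'joint_velocities': array([ 0.11344154,  0.12979981,  0.01607605, -0.06509599,  0.06393403,
        0.02183713]), 'effort': array([ 1.53171575e-03, -3.90661955e+01,  1.87407500e+01,  4.21969727e+00,
        1.09793327e-02, -2.01165622e-04]), 'tcp_pos': array([0.15976674, 0.60359572, 0.22146756]), 'ee_rot': array([[-2.56100858e-01, -9.66649936e-01, -5.02276510e-04],
       [-9.66647629e-01,  2.56101345e-01, -2.11255902e-03],
       [ 2.17073873e-03, -5.55037817e-05, -9.99997642e-01]]), 'wrist_force': array([0.01650024, 0.74646853, 0.14798168]), 'moment': array([ 0.00160305, -0.03355013,  0.03440782]), 'gripper_width': 1.0012296525608457}
scene 52.99747242109237 [ 0.53339881 -0.53132198  0.72558888]
unit [] []
nest [(array([324., 270.]), 0.6)] [array([ 0.574, -0.041,  0.   ])]
cover [(array([378., 202.]), 0.96)] [array([0.718, 0.158, 0.   ])]
cover_hinge [(array([376., 201.]), 0.69)] [array([0.715, 0.161, 0.   ])]
cover_press [(array([380.
[... 1165 characters left out ...]
]
foot_stem [(array([368., 154.]), 0.58)] [array([ 0.707, -0.056,  0.   ])]
bolt_knob [(array([378., 248.]), 0.57)] [array([ 0.449, -0.082,  0.   ])]
gauge [(array([329., 256.]), 0.52)] [array([0.43 , 0.049, 0.   ])]
wash_bottle [(array([437., 187.]), 0.91), (array([365., 152.]), 0.63)] [array([ 0.615, -0.243,  0.   ])]
tweezers [(array([453., 243.]), 0.8)] [array([ 0.465, -0.284,  0.   ])]
jar [(array([445., 155.]), 0.75)] [array([ 0.703, -0.27 ,  0.   ])]
wafer_box [(array([273., 253.]), 0.79)] [array([0.437, 0.198, 0.   ])]
chip_tray [(array([275., 198.]), 0.61), (array([366., 154.]), 0.26)] [array([0.584, 0.195, 0.   ])]
beaker [(array([212., 194.]), 0.76)] [array([0.595, 0.366, 0.   ])]
```

View pics/scene1.png

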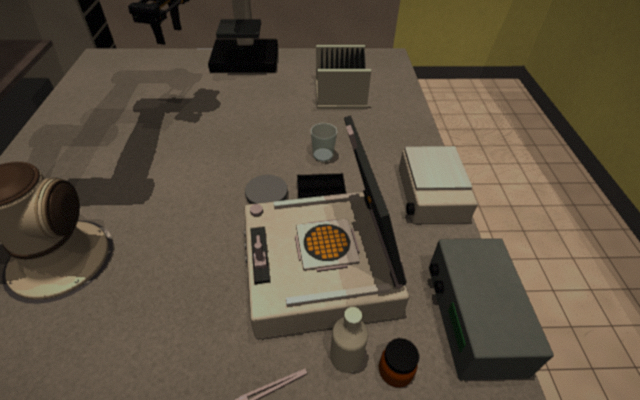

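View pics/top1.png

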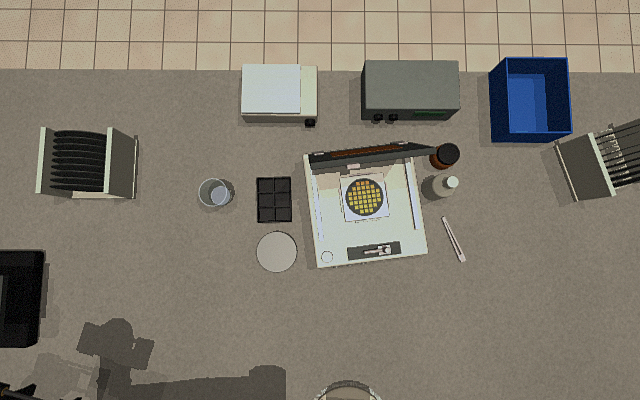

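The scene picture shows the open cover edge running from (348,120) to (400,280), and the knob at about (260,250). The top picture shows the housing's front corners near (319,267) and (427,254), and the wafer centre near (364,197). Next I fit the pose and check it with an overlay.

```bash
cat > fit.py <<'E'
from h import *
from scipy.optimize import least_squares
def T(p,X): 
    c,s=np.cos(p[2]),np.sin(p[2]); X=np.atleast_2d(X); return np.c_[p[0]+c*X[:,0]-s*X[:,1],p[1]+s*X[:,0]+c*X[:,1],X[:,2]]
def cov(a,r,y,n): return [.11-r*np.cos(a)+n*np.sin(a),y,.096+r*np.sin(a)+n*np.cos(a)]
E
python3 - <<'E'
from fit import *
c=capture("top");s=capture("scene")
U=[[-.16,.14,.08],[-.16,-.14,.08],[0,0,.09]];px=np.array([[319,267],[427,254],[364,197]])
r=least_squares(lambda p:(proj(c,T(p,U))-px).ravel(),[.53,-.05,0]);p=r.x;print(p,r.fun)
def draw(c,p,a,b,sc,box,name):
    im=c["color"][box[1]:box[3],box[0]:box[2]];im=cv2.resize(im,None,fx=sc,fy=sc,interpolation=cv2.INTER_CUBIC)
    def pl(L,col):
        q=(proj(c,T(p,L))-[box[0],box[1]]+.5)*sc; cv2.polylines(im,[q.astype(int)],True,col,1)
    for z in(0,.08): pl([[-.16,.14,z],[-.16,-.14,z],[.13,-.14,z],[.13,.14,z]],(0,255,0))
    pl([[-.055,.055,.09],[-.055,-.055,.09],[.055,-.055,.09],[.055,.055,.09]],(255,0,0))
    for n in(0,.014): pl([cov(a,0,.125,n),cov(a,.205,.125,n),cov(a,.205,-.125,n),cov(a,0,-.125,n)],(0,0,255))
    pl([[-.134,-.03+b,.102],[-.134,-.03+b,.144]],(255,0,255))
    cv2.imwrite(name,im)
draw(c,p,1.15,.003,5,(290,130,450,280-30+20),"pics/o1.png")
draw(s,p,1.15,.003,4,(230,110,430,250+10),"pics/o2.png")
E
```

```text
[ 0.58021039 -0.0355253   0.12812158] [-2.63650295  1.03134152  2.1603669  -0.29267176  0.49535196 -0.84005629]
```

View pics/o1.png

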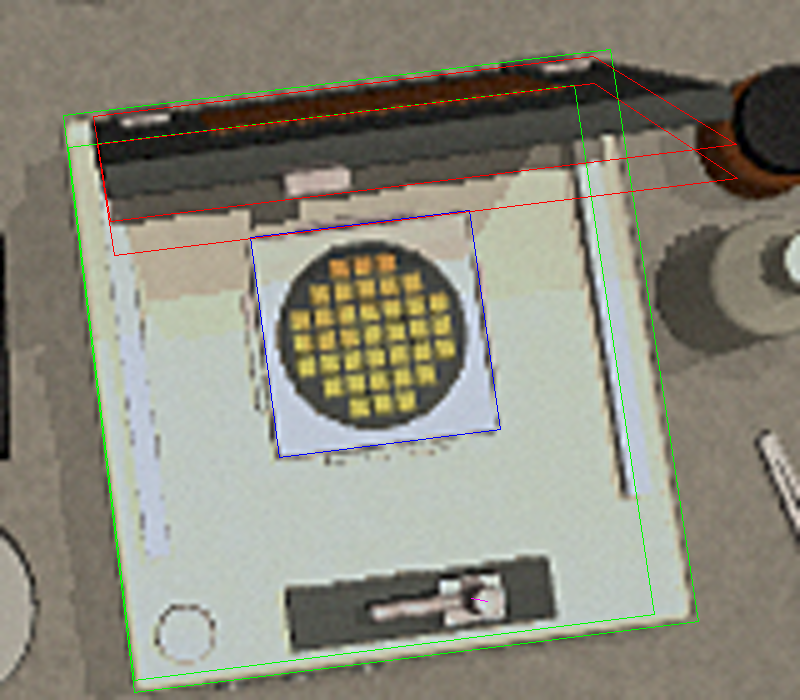

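View pics/o2.png

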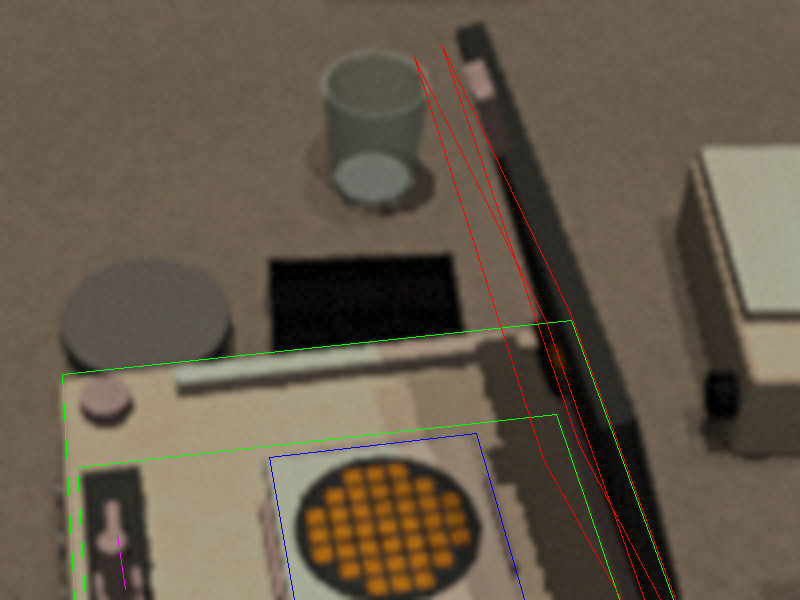

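The overlay matches the housing, but the cover is steeper than 1.15 rad. I add the cover corners from both views to the fit.

```bash
cat >> fit.py <<'E'
def fit(c,s):
    ct=lambda x,y:[290+x/5,130+y/5]; cs=lambda x,y:[230+x/4,110+y/4]
    pt=np.array([[319,267],[427,254],[364,197],[303,153.5],ct(101,165),ct(107,199),ct(733,88)])
    ps=np.array([cs(63,374),cs(380,540),cs(459,30),cs(486,25)])
    def f(q):
        p,a=q[:3],q[3]
        A=T(p,[[-.16,.14,.08],[-.16,-.14,.08],[0,0,.09],[.13,.14,.08],cov(a,.205,.125,.014),cov(a,.205,.125,0),cov(a,.205,-.125,.014)])
        B=T(p,[[-.16,.14,.08],[0,0,.09],cov(a,.205,.125,0),cov(a,.205,.125,.014)])
        return np.r_[(proj(c,A)-pt).ravel(),(proj(s,B)-ps).ravel()]
    return least_squares(f,[.58,-.035,.128,1.25],loss="soft_l1")
E
python3 - <<'E'
from fit import *
c=capture("top");s=capture("scene")
r=fit(c,s);print(r.x);print(np.round(f:=r.fun,1))
p=r.x[:3];a=r.x[3]
kt=[q["xy"] for q in find_in("top","bolt_knob")[:1]];print(kt)
for b in(0,.006):print(b,proj(c,T(p,[-.134,-.03+b,.144])),proj(s,T(p,[-.134,-.03+b,.144])),T(p,[-.134,-.03+b,.144]))
print("press",T(p,cov(a,.185,0,.014)),"tip",T(p,cov(a,.205,0,.014)))
for n,h in dict(wash_bottle=.08,jar=.035,gauge=.086).items():
    A=[onz(k,find_in(v,n)[0]["xy"],h).round(3) for k,v in((c,"top"),(s,"scene"))];print(n,A)
E
```

```text
[ 0.5787142  -0.03605432  0.12541762  1.26516463]
[-2.6  1.5  2.2  0.5  0.7 -0.2 -0.5 -0.4  0.2 -0.5 -0.1 -0.3 -0.1 -0.2
 -1.3 -0.4  2.  -3.4 -0.4  1.8 -0.   0.6]
[[277.1, 202.8]]
0 [[388.3998732  250.28205194]] [[258.03687875 244.69544364]] [[ 0.44951937 -0.08258062  0.144     ]]
0.006 [[385.81892297 250.60160808]] [[257.85031777 242.0976287 ]] [[ 0.44876884 -0.07662775  0.144     ]]
press [[ 0.64586807 -0.0275876   0.2766391 ]] tip [[ 0.63989742 -0.02834038  0.29571224]]
wash_bottle [array([ 0.605, -0.226,  0.08 ]), array([ 0.605, -0.238,  0.08 ])]Traceback (most recent call last):
  File "<stdin>", line 9, in <module>
IndexError: list index out of range
```

Fit: unit at (0.579, −0.036), yaw 7.2°, cover at 1.265 rad. I'll keep the tool pointing down with tool x = −unit y and tool y = −unit x, lift, and fly over and behind the cover.

```bash
python3 -m creep '[[0,0,-60,0,0,-7.3,0],[0,0,-60,0,0,-7.3,0],[0,0,-60,0,0,-7.4,0],[43,-28,0,0,0,0,0],[43,-28,0,0,0,0,0],[43,-28,0,0,0,0,0],[43,-28,0,0,0,0,0],[43,-28,0,0,0,0,0],[43,-28,0,0,0,0,0],[43,-28,0,0,0,0,0]]'
python3 -m creep '[[43,-28,0,0,0,0,0],[43,-28,0,0,0,0,0],[43,-28,0,0,0,0,0],[43,-28,0,0,0,0,0],[43,-28,0,0,0,0,0],[43,-28,0,0,0,0,0],[43,-28,0,0,0,0,0],[43,-28,0,0,0,0,0],[43,-28,0,0,0,0,0],[0,0,0,0,0,0,0]]'
cat > w.py <<'E'
from fit import *
U=[.5787,-.0361,.1254]
s=sense();R=s["ee_rot"];c,n=np.cos(U[2]),np.sin(U[2]);Ru=np.array([[c,-n,0],[n,c,0],[0,0,1]])
u=Ru.T@(s["tcp_pos"]-[U[0],U[1],0])
print("t",round(s["time_s"],2),"tcp",s["tcp_pos"].round(4),"unit mm",(1e3*u).round(1),"F(unit)",(Ru.T@s["wrist_force"]).round(2),"w",round(s["gripper_width"],2))
print("rot in unit",(Ru.T@R).round(3).tolist(),"j",s["joints"].round(0))
E
python3 w.py
```

```text
time_s: 3.15
tcp_pos: [0.3927, 0.3285, 0.4028]
ee_rot: [[0.125, -0.992, 0.0], [-0.992, -0.125, 0.001], [-0.0, -0.0, -1.0]]
wrist_force: [1.2, 0.3, -0.4]
gripper_width: 0.022
time_s: 4.4
tcp_pos: [0.6918, -0.0253, 0.3995]
ee_rot: [[0.12, -0.993, -0.004], [-0.993, -0.12, -0.001], [0.0, 0.004, -1.0]]
wrist_force: [0.3, 1.0, 0.1]
gripper_width: 0.007
t 4.4 tcp [ 0.6918 -0.0253  0.3995] unit mm [113.6  -3.4 399.5] F(unit) [0.45 0.97 0.09] w 0.01
rot in unit [[-0.005, -1.0, -0.004], [-1.0, 0.005, -0.0], [0.0, 0.004, -1.0]] j [ 11.  27.  32.  -0. -96.  86.]
```

```bash
python3 -m creep '[[0,0,22,0,0,0,0],[0,0,22,0,0,0,0],[0,0,22,0,0,0,0],[0,0,22,0,0,0,0],[0,0,22,0,0,0,0],[0,0,20,0,0,0,0],[0,5,0,0,0,0,0],[0,5,0,0,0,0,0],[0,5,0,0,0,0,0],[0,5,0,0,0,0,0]]'; python3 w.py
python3 - <<'E'
from h import *
c=capture("scene");cv2.imwrite("pics/s2.png",cv2.resize(c["color"][60:310,230:470],None,fx=2.4,fy=2.4))
import numpy as np
for a in np.arange(1.25,-.01,-.05): print(round(a,2),"x %.1f z %.1f"%(110-180*np.cos(a)+14*np.sin(a)+9.5,96+180*np.sin(a)+14*np.cos(a)))
E
```

```text
time_s: 5.65
tcp_pos: [0.6703, -0.025, 0.2736]
ee_rot: [[0.125, -0.992, 0.002], [-0.992, -0.125, 0.0], [-0.0, -0.002, -1.0]]
wrist_force: [0.1, 0.2, 0.5]
gripper_width: 0.008
t 5.65 tcp [ 0.6703 -0.025   0.2736] unit mm [ 92.3  -0.4 273.6] F(unit) [0.1  0.19 0.49] w 0.01
rot in unit [[-0.0, -1.0, 0.002], [-1.0, 0.0, 0.0], [-0.0, -0.002, -1.0]] j [ 12.  25.  12.   0. -77.  86.]
1.25 x 76.0 z 271.2
1.2 x 67.3 z 268.8
1.15 x 58.8 z 266.0
1.1 x 50.3 z 262.8
1.05 x 42.1 z 259.1
1.0 x 34.0 z 255.0
0.95 x 26.2 z 250.6
0.9 x 18.6 z 245.7
0.85 x 11.2 z 240.5
0.8 x 4.1 z 234.9
0.75 x -2.7 z 228.9
0.7 x -9.2 z 222.7
0.65 x -15.3 z 216.1
0.6 x -21.2 z 209.2
0.55 x -26.6 z 202.0
0.5 x -31.8 z 194.6
0.45 x -36.5 z 186.9
0.4 x -40.8 z 179.0
0.35 x -44.8 z 170.9
0.3 x -48.3 z 162.6
0.25 x -51.4 z 154.1
0.2 x -54.1 z 145.5
0.15 x -56.4 z 136.7
0.1 x -58.2 z 127.9
0.05 x -59.6 z 119.0
-0.0 x -60.5 z 110.0
```

View pics/s2.png

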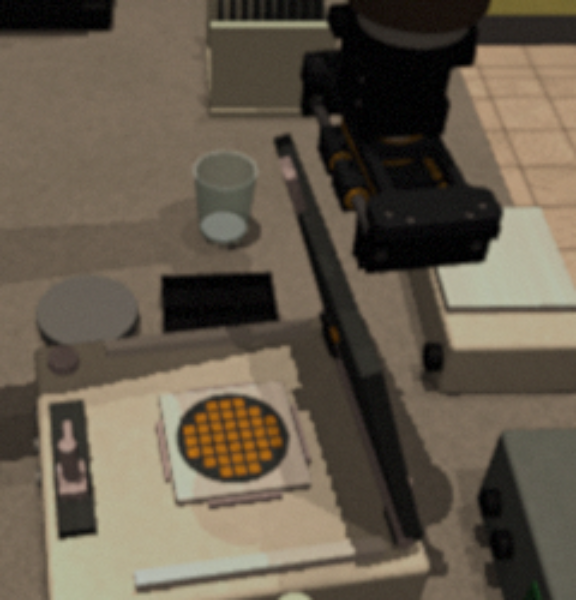

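The picture shows the gripper behind the open cover with the fingers hidden by the plate. Nothing is touching and the bystanders are untouched. Now I push slowly along the arc.

```bash
python3 -m creep '[[0,4,0.5,0,0,0,0],[0,4,0.5,0,0,0,0],[0,4,1,0,0,0,0],[0,4,1,0,0,0,0],[0,4,1,0,0,0,0],[0,4,1.3,0,0,0,0],[0,4,1.3,0,0,0,0],[0,4,1.3,0,0,0,0],[0,4,1.4,0,0,0,0],[0,4,1.5,0,0,0,0]]'; python3 w.py
```

```text
time_s: 6.95
tcp_pos: [0.6305, -0.0302, 0.2617]
ee_rot: [[0.125, -0.992, -0.0], [-0.992, -0.125, -0.0], [0.0, 0.0, -1.0]]
wrist_force: [3.9, -1.2, -0.4]
gripper_width: 0.003
t 6.95 tcp [ 0.6305 -0.0302  0.2617] unit mm [ 52.1  -0.6 261.7] F(unit) [ 3.76 -1.67 -0.41] w 0.0
rot in unit [[-0.0, -1.0, -0.0], [-1.0, 0.0, -0.0], [0.0, 0.0, -1.0]] j [ 12.  21.   5.   0. -74.  85.]
```

```bash
python3 -m creep '[[0,4.1,1.7,0,0,0,0],[0,4.1,1.8,0,0,0,0],[0,4.1,1.9,0,0,0,0],[0,4,2.1,0,0,0,0],[0,4,2.1,0,0,0,0],[0,3.9,2.3,0,0,0,0],[0,3.9,2.3,0,0,0,0],[0,3.8,2.5,0,0,0,0],[0,3.8,2.6,0,0,0,0],[0,3.7,2.7,0,0,0,0]]'; python3 w.py
```

```text
time_s: 8.2
tcp_pos: [0.5913, -0.035, 0.2396]
ee_rot: [[0.125, -0.992, -0.0], [-0.992, -0.125, -0.0], [0.0, 0.0, -1.0]]
wrist_force: [2.8, -1.4, 1.7]
gripper_width: 0.003
t 8.2 tcp [ 0.5913 -0.035   0.2396] unit mm [ 12.7  -0.4 239.6] F(unit) [ 2.56 -1.71  1.67] w 0.0
rot in unit [[-0.0, -1.0, -0.0], [-1.0, 0.0, -0.0], [0.0, 0.0, -1.0]] j [ 12.  18.  -3.  -0. -69.  85.]
```

```bash
python3 -m creep '[[0,3.6,2.7,0,0,0,0],[0,3.6,2.8,0,0,0,0],[0,3.5,2.9,0,0,0,0],[0,3.4,3,0,0,0,0],[0,3.3,3.1,0,0,0,0],[0,3.2,3.2,0,0,0,0],[0,3.1,3.3,0,0,0,0],[0,3,3.4,0,0,0,0],[0,2.9,3.4,0,0,0,0],[0,2.8,3.5,0,0,0,0]]'; python3 w.py
python3 -m creep '[[0,2.7,3.6,0,0,0,0],[0,2.7,3.6,0,0,0,0],[0,2.6,3.7,0,0,0,0],[0,2.5,3.7,0,0,0,0],[0,2.4,3.8,0,0,0,0],[0,2.3,3.8,0,0,0,0],[0,2.2,3.9,0,0,0,0],[0,2.2,3.9,0,0,0,0],[0,2.1,4,0,0,0,0],[0,2,4,0,0,0,0]]'; python3 w.py
```

```text
time_s: 9.45
tcp_pos: [0.5591, -0.039, 0.2082]
ee_rot: [[0.125, -0.992, -0.001], [-0.992, -0.125, -0.0], [0.0, 0.001, -1.0]]
wrist_force: [1.6, -0.9, 1.7]
gripper_width: 0.003
t 9.45 tcp [ 0.5591 -0.039   0.2082] unit mm [-19.8  -0.5 208.2] F(unit) [ 1.51 -1.13  1.71] w 0.0
rot in unit [[-0.0, -1.0, -0.001], [-1.0, 0.0, -0.0], [0.0, 0.001, -1.0]] j [ 13.  16. -10.  -0. -64.  85.]
time_s: 10.7
tcp_pos: [0.536, -0.0419, 0.1701]
ee_rot: [[0.125, -0.992, 0.0], [-0.992, -0.125, 0.0], [-0.0, -0.0, -1.0]]
wrist_force: [0.4, -1.5, 0.7]
gripper_width: 0.008
t 10.7 tcp [ 0.536  -0.0419  0.1701] unit mm [-43.1  -0.4 170.1] F(unit) [ 0.16 -1.55  0.72] w 0.01
rot in unit [[-0.0, -1.0, 0.0], [-1.0, 0.0, 0.0], [-0.0, -0.0, -1.0]] j [ 13.  16. -16.  -0. -58.  84.]
```

```bash
python3 -m creep '[[0,2,3.4,0,0,0,0],[0,2,3.4,0,0,0,0],[0,2,3.4,0,0,0,0],[0,2,3.4,0,0,0,0],[0,2,3.4,0,0,0,0],[0,2,3,0,0,0,0],[0,2,3,0,0,0,0],[0,2,3,0,0,0,0],[0,2,2.5,0,0,0,0],[0,2,2.5,0,0,0,0]]'; python3 w.py
```

```text
time_s: 11.95
tcp_pos: [0.516, -0.0444, 0.1392]
ee_rot: [[0.125, -0.992, -0.0], [-0.992, -0.125, -0.0], [0.0, 0.0, -1.0]]
wrist_force: [1.1, -0.8, 1.3]
gripper_width: 0.006
t 11.95 tcp [ 0.516  -0.0444  0.1392] unit mm [-63.3  -0.4 139.2] F(unit) [ 0.96 -0.92  1.28] w 0.01
rot in unit [[-0.0, -1.0, -0.0], [-1.0, 0.0, -0.0], [0.0, 0.0, -1.0]] j [ 13.  16. -21.  -0. -52.  84.]
```

```bash
python3 - <<'E'
from h import *
c=capture("scene");cv2.imwrite("pics/s3.png",cv2.resize(c["color"][60:310,210:450],None,fx=2.4,fy=2.4))
E
```

```text
(no output)
```

View pics/s3.png

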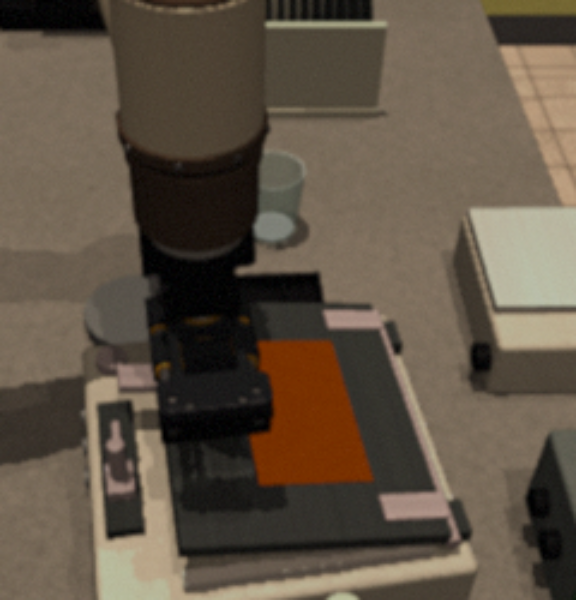

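The cover is nearly down (~0.16 rad), with the finger near the middle of its front edge. I lower it gently and then feel for the stop.

```bash
python3 -m creep '[[0,1,2,0,0,0,0],[0,1,2,0,0,0,0],[0,1,2,0,0,0,0],[0,1,1.8,0,0,0,0],[0,1,1.6,0,0,0,0],[0,1,1.5,0,0,0,0],[0,1,1.2,0,0,0,0],[0,1,1,0,0,0,0],[0,0,1,0,0,0,0],[0,0,1,0,0,0,0]]'; python3 w.py
```

```text
time_s: 13.25
tcp_pos: [0.5078, -0.0455, 0.1242]
ee_rot: [[0.125, -0.992, -0.001], [-0.992, -0.125, -0.0], [-0.0, 0.001, -1.0]]
wrist_force: [-1.1, -0.5, 1.0]
gripper_width: 0.005
t 13.25 tcp [ 0.5078 -0.0455  0.1242] unit mm [-71.5  -0.5 124.2] F(unit) [-1.18 -0.37  1.03] w 0.01
rot in unit [[-0.0, -1.0, -0.001], [-1.0, 0.0, 0.0], [-0.0, 0.001, -1.0]] j [ 13.  17. -23.  -0. -50.  84.]
```

```bash
python3 -m creep '[[0,0,0.2,0,0,0,0],[0,0,0.2,0,0,0,0],[0,0,0.2,0,0,0,0],[0,0,0.2,0,0,0,0],[0,0,0.2,0,0,0,0],[0,0,0.2,0,0,0,0],[0,0,0.2,0,0,0,0],[0,0,0.2,0,0,0,0],[0,0,0.2,0,0,0,0],[0,0,0.2,0,0,0,0]]'; python3 w.py|head -1
```

```text
time_s: 14.5
tcp_pos: [0.5082, -0.0454, 0.1224]
ee_rot: [[0.125, -0.992, 0.0], [-0.992, -0.125, 0.0], [-0.0, -0.0, -1.0]]
wrist_force: [0.2, -0.1, 0.9]
gripper_width: 0.008
t 14.5 tcp [ 0.5082 -0.0454  0.1224] unit mm [-71.1  -0.4 122.4] F(unit) [ 0.21 -0.16  0.85] w 0.01
```

```bash
python3 -m creep '[[0,0,0.2,0,0,0,0],[0,0,0.2,0,0,0,0],[0,0,0.2,0,0,0,0],[0,0,0.2,0,0,0,0],[0,0,0.2,0,0,0,0],[0,0,0.2,0,0,0,0],[0,0,0.2,0,0,0,0],[0,0,0.2,0,0,0,0],[0,0,0.2,0,0,0,0],[0,0,0.2,0,0,0,0]]'; python3 w.py|head -1
```

```text
time_s: 15.75
tcp_pos: [0.5083, -0.0454, 0.1203]
ee_rot: [[0.125, -0.992, 0.0], [-0.992, -0.125, 0.0], [-0.0, -0.0, -1.0]]
wrist_force: [-0.4, -0.3, -0.0]
gripper_width: 0.006
t 15.75 tcp [ 0.5083 -0.0454  0.1203] unit mm [-71.1  -0.4 120.3] F(unit) [-0.41 -0.24 -0.03] w 0.01
```

```bash
python3 -m creep '[[0,0,0.2,0,0,0,0],[0,0,0.2,0,0,0,0],[0,0,0.2,0,0,0,0],[0,0,0.2,0,0,0,0],[0,0,0.2,0,0,0,0],[0,0,0.2,0,0,0,0],[0,0,0.2,0,0,0,0],[0,0,0.2,0,0,0,0],[0,0,0.2,0,0,0,0],[0,0,0.2,0,0,0,0]]'; python3 w.py|head -1
```

```text
time_s: 17.0
tcp_pos: [0.5083, -0.0454, 0.1183]
ee_rot: [[0.125, -0.992, 0.0], [-0.992, -0.125, -0.0], [0.0, -0.0, -1.0]]
wrist_force: [-1.4, -0.5, 0.6]
gripper_width: 0.004
t 17.0 tcp [ 0.5083 -0.0454  0.1183] unit mm [-71.   -0.4 118.3] F(unit) [-1.48 -0.3   0.63] w 0.0
```

```bash
python3 -m creep '[[0,0,0.2,0,0,0,0],[0,0,0.2,0,0,0,0],[0,0,0.2,0,0,0,0],[0,0,0.2,0,0,0,0],[0,0,0.2,0,0,0,0],[0,0,0.2,0,0,0,0],[0,0,0.2,0,0,0,0],[0,0,0.2,0,0,0,0],[0,0,0.2,0,0,0,0],[0,0,0.2,0,0,0,0]]'; python3 w.py|head -1
```

```text
time_s: 18.25
tcp_pos: [0.5082, -0.0454, 0.1163]
ee_rot: [[0.125, -0.992, 0.0], [-0.992, -0.125, 0.0], [-0.0, -0.0, -1.0]]
wrist_force: [-0.4, 0.5, 1.0]
gripper_width: 0.002
t 18.25 tcp [ 0.5082 -0.0454  0.1163] unit mm [-71.1  -0.5 116.3] F(unit) [-0.34  0.51  1.04] w 0.0
```

```bash
python3 -m creep '[[0,0,0.2,0,0,0,0],[0,0,0.2,0,0,0,0],[0,0,0.2,0,0,0,0],[0,0,0.2,0,0,0,0],[0,0,0.2,0,0,0,0],[0,0,0.2,0,0,0,0],[0,0,0.2,0,0,0,0],[0,0,0.2,0,0,0,0],[0,0,0.2,0,0,0,0],[0,0,0.2,0,0,0,0]]'; python3 w.py|head -1
```

```text
time_s: 19.5
tcp_pos: [0.5082, -0.0454, 0.1152]
ee_rot: [[0.125, -0.992, 0.0], [-0.992, -0.125, -0.0], [0.0, -0.0, -1.0]]
wrist_force: [-3.8, 1.0, 7.4]
gripper_width: 0.005
t 19.5 tcp [ 0.5082 -0.0454  0.1152] unit mm [-71.1  -0.4 115.2] F(unit) [-3.64  1.48  7.36] w 0.0
```

```bash
python3 - <<'E'
from h import *
c=capture("scene");cv2.imwrite("pics/s4.png",cv2.resize(c["color"][170:300,220:420],None,fx=4,fy=4,interpolation=cv2.INTER_CUBIC))
E
```

```text
(no output)
```

View pics/s4.png

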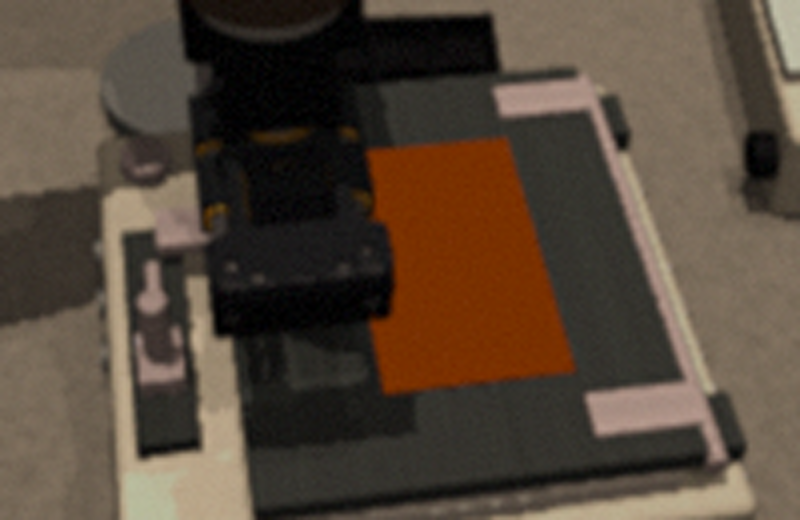

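The cover sits low and level, its tongue at about (185,228) next to the bolt. The finger now reads 7.4 N at a firm stop, about 8 N/mm. One more millimetre should give about 15 N.

```bash
python3 -m creep '[[0,0,0.2,0,0,0,0],[0,0,0.2,0,0,0,0],[0,0,0.2,0,0,0,0],[0,0,0.2,0,0,0,0],[0,0,0,0,0,0,0],[0,0,0,0,0,0,0],[0,0,0,0,0,0,0],[0,0,0,0,0,0,0],[0,0,0,0,0,0,0],[0,0,0,0,0,0,0]]'; python3 w.py|head -1
```

```text
time_s: 20.8
tcp_pos: [0.5082, -0.0454, 0.115]
ee_rot: [[0.125, -0.992, 0.0], [-0.992, -0.125, -0.0], [0.0, -0.0, -1.0]]
wrist_force: [-4.9, 1.5, 11.8]
gripper_width: 0.007
t 20.8 tcp [ 0.5082 -0.0454  0.115 ] unit mm [-71.1  -0.4 115. ] F(unit) [-4.66  2.07 11.83] w 0.01
```

Force 11.8 N after 0.8 mm, so about 5.5 N/mm. I add 0.6 mm and hold.

```bash
python3 -m creep '[[0,0,0.2,0,0,0,0],[0,0,0.2,0,0,0,0],[0,0,0.2,0,0,0,0],[0,0,0,0,0,0,0],[0,0,0,0,0,0,0],[0,0,0,0,0,0,0],[0,0,0,0,0,0,0],[0,0,0,0,0,0,0],[0,0,0,0,0,0,0],[0,0,0,0,0,0,0]]'; python3 w.py|head -1; python3 -m creep '[[0,0,0,0,0,0,0],[0,0,0,0,0,0,0],[0,0,0,0,0,0,0],[0,0,0,0,0,0,0],[0,0,0,0,0,0,0],[0,0,0,0,0,0,0],[0,0,0,0,0,0,0],[0,0,0,0,0,0,0],[0,0,0,0,0,0,0],[0,0,0,0,0,0,0]]'; python3 w.py|head -1
```

```text
time_s: 22.05
tcp_pos: [0.5082, -0.0455, 0.1149]
ee_rot: [[0.126, -0.992, 0.0], [-0.992, -0.126, -0.0], [0.001, -0.0, -1.0]]
wrist_force: [-5.6, 1.6, 14.0]
gripper_width: 0.004
t 22.05 tcp [ 0.5082 -0.0455  0.1149] unit mm [-71.1  -0.5 114.9] F(unit) [-5.35  2.32 14.02] w 0.0
time_s: 23.3
tcp_pos: [0.5082, -0.0454, 0.1149]
ee_rot: [[0.126, -0.992, 0.0], [-0.992, -0.126, -0.0], [0.001, -0.0, -1.0]]
wrist_force: [-6.0, 1.4, 15.1]
gripper_width: 0.003
t 23.3 tcp [ 0.5082 -0.0454  0.1149] unit mm [-71.1  -0.4 114.9] F(unit) [-5.78  2.1  15.08] w 0.0
```

The press was held at 14–15 N for over a second. Now I lift off, go around to the −y side of the knob and lower beside it.

```bash
python3 -m creep '[[0,0,-10,0,0,0,0],[0,0,-25,0,0,0,0],[0,0,-30,0,0,0,0],[17,16,0,0,0,0,0],[17,16,0,0,0,0,0],[18,16,0,0,0,0,0],[18,15,0,0,0,0,0],[0,0,0,0,0,0,0],[0,0,20,0,0,0,0],[0,0,20,0,0,0,0]]'; python3 w.py|head -1
python3 - <<'E'
from fit import *
p=[.5787,-.0361,.1254]
c=capture("top");s=capture("scene")
for c_,n in((c,"t5"),(s,"s5")):
    q=proj(c_,T(p,[[-.134,-.03,.144],[-.134,-.024,.144]]));print(n,q)
b=(330,215,450,275) 
t=cv2.resize(c["color"][215:275,330:450],None,fx=6,fy=6,interpolation=cv2.INTER_CUBIC)[:300]
z=cv2.resize(s["color"][205:285,220:340],None,fx=6,fy=6,interpolation=cv2.INTER_CUBIC)[:300]
cv2.imwrite("pics/k5.png",np.vstack([t,z]))
E
```

```text
time_s: 24.55
tcp_pos: [0.4541, -0.1229, 0.137]
ee_rot: [[0.124, -0.992, -0.0], [-0.992, -0.124, 0.0], [-0.0, 0.0, -1.0]]
wrist_force: [0.4, 0.7, 0.3]
gripper_width: 0.008
t 24.55 tcp [ 0.4541 -0.1229  0.137 ] unit mm [-134.5  -70.6  137. ] F(unit) [0.45 0.7  0.34] w 0.01
t5 [[388.41883297 250.28871648]
 [385.83787416 250.60822787]]
s5 [[258.02689728 244.71468184]
 [257.84044275 242.11664378]]
```

View pics/k5.png

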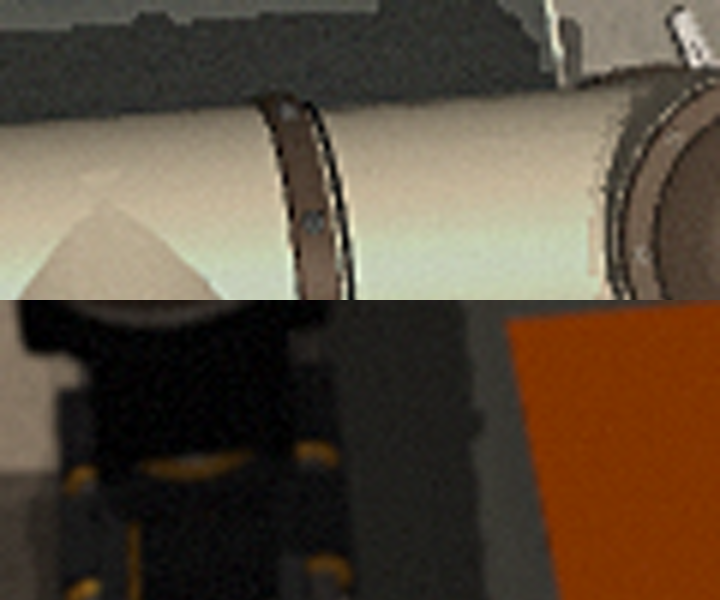

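The arm hides the knob in both views, though the cover is visibly still down. I lower the last 19 mm and approach the knob by feel.

```bash
python3 -m creep '[[0,0,8,0,0,0,0],[0,0,7,0,0,0,0],[0,0,4,0,0,0,0],[-2,0,0,0,0,0,0],[-2,0,0,0,0,0,0],[-2,0,0,0,0,0,0],[-2,0,0,0,0,0,0],[-2,0,0,0,0,0,0],[-2,0,0,0,0,0,0],[-2,0,0,0,0,0,0]]'; python3 w.py|head -1;  python3 -m creep '[[-1.5,0,0,0,0,0,0],[-1.5,0,0,0,0,0,0],[-1.5,0,0,0,0,0,0],[-1.5,0,0,0,0,0,0],[-1.5,0,0,0,0,0,0],[-1.5,0,0,0,0,0,0],[-1.5,0,0,0,0,0,0],[-1.5,0,0,0,0,0,0],[-1.5,0,0,0,0,0,0],[-1.5,0,0,0,0,0,0]]'; python3 w.py|head -1
```

```text
time_s: 25.9
tcp_pos: [0.4527, -0.1087, 0.1189]
ee_rot: [[0.125, -0.992, -0.0], [-0.992, -0.125, 0.0], [-0.0, 0.0, -1.0]]
wrist_force: [-0.1, 0.1, 0.5]
gripper_width: 0.006
t 25.9 tcp [ 0.4527 -0.1087  0.1189] unit mm [-134.1  -56.3  118.9] F(unit) [-0.04  0.11  0.47] w 0.01
time_s: 27.15
tcp_pos: [0.4508, -0.094, 0.119]
ee_rot: [[0.125, -0.992, -0.0], [-0.992, -0.125, -0.0], [0.0, 0.0, -1.0]]
wrist_force: [0.3, -3.0, -0.4]
gripper_width: 0.007
t 27.15 tcp [ 0.4508 -0.094   0.119 ] unit mm [-134.2  -41.5  119. ] F(unit) [-0.06 -3.03 -0.45] w 0.01
```

Contact, with the bolt's 3 N friction showing. I continue and slow down toward the stop.

```bash
python3 -m creep '[[-1.5,0,0,0,0,0,0],[-1.5,0,0,0,0,0,0],[-1.5,0,0,0,0,0,0],[-1.5,0,0,0,0,0,0],[-1.5,0,0,0,0,0,0],[-1.5,0,0,0,0,0,0],[-1.5,0,0,0,0,0,0],[-1.5,0,0,0,0,0,0],[-1.5,0,0,0,0,0,0],[-1.5,0,0,0,0,0,0]]'; python3 w.py|head -1
```

```text
time_s: 28.4
tcp_pos: [0.4489, -0.079, 0.1189]
ee_rot: [[0.125, -0.992, -0.0], [-0.992, -0.125, -0.0], [0.0, 0.0, -1.0]]
wrist_force: [-0.1, -3.8, -0.0]
gripper_width: 0.004
t 28.4 tcp [ 0.4489 -0.079   0.1189] unit mm [-134.2  -26.3  118.9] F(unit) [-0.58 -3.79 -0.05] w 0.0
```

```bash
python3 -m creep '[[-0.7,0,0,0,0,0,0],[-0.7,0,0,0,0,0,0],[-0.7,0,0,0,0,0,0],[-0.7,0,0,0,0,0,0],[-0.7,0,0,0,0,0,0],[-0.5,0,0,0,0,0,0],[-0.5,0,0,0,0,0,0],[-0.5,0,0,0,0,0,0],[-0.5,0,0,0,0,0,0],[-0.5,0,0,0,0,0,0]]'; python3 w.py|head -1
```

```text
time_s: 29.65
tcp_pos: [0.4482, -0.0731, 0.1189]
ee_rot: [[0.125, -0.992, -0.0], [-0.992, -0.125, -0.0], [-0.0, 0.0, -1.0]]
wrist_force: [-0.9, -1.6, -0.2]
gripper_width: 0.009
t 29.65 tcp [ 0.4482 -0.0731  0.1189] unit mm [-134.1  -20.4  118.9] F(unit) [-1.14 -1.49 -0.16] w 0.01
```

```bash
python3 -m creep '[[-0.6,0,0,0,0,0,0],[-0.6,0,0,0,0,0,0],[-0.6,0,0,0,0,0,0],[-0.6,0,0,0,0,0,0],[-0.6,0,0,0,0,0,0],[-0.5,0,0,0,0,0,0],[-0.5,0,0,0,0,0,0],[-0.5,0,0,0,0,0,0],[-0.5,0,0,0,0,0,0],[-0.5,0,0,0,0,0,0]]'; python3 w.py|head -1
```

```text
time_s: 30.9
tcp_pos: [0.4475, -0.0676, 0.119]
ee_rot: [[0.125, -0.992, -0.0], [-0.992, -0.125, 0.0], [-0.0, 0.0, -1.0]]
wrist_force: [-2.0, -4.0, -1.2]
gripper_width: 0.006
t 30.9 tcp [ 0.4475 -0.0676  0.119 ] unit mm [-134.1  -14.9  119. ] F(unit) [-2.45 -3.75 -1.17] w 0.01
```

```bash
python3 -m creep '[[-0.4,0,0,0,0,0,0],[-0.4,0,0,0,0,0,0],[-0.4,0,0,0,0,0,0],[-0.4,0,0,0,0,0,0],[-0.4,0,0,0,0,0,0],[-0.3,0,0,0,0,0,0],[-0.3,0,0,0,0,0,0],[-0.3,0,0,0,0,0,0],[0,0,0,0,0,0,0],[0,0,0,0,0,0,0]]'; python3 w.py|head -1
```

```text
time_s: 32.15
tcp_pos: [0.4471, -0.0648, 0.1189]
ee_rot: [[0.125, -0.992, -0.0], [-0.992, -0.125, 0.0], [-0.0, 0.0, -1.0]]
wrist_force: [-1.0, -3.5, -1.1]
gripper_width: 0.002
t 32.15 tcp [ 0.4471 -0.0648  0.1189] unit mm [-134.1  -12.   118.9] F(unit) [-1.45 -3.36 -1.07] w 0.0
```

```bash
python3 -m creep '[[-0.4,0,0,0,0,0,0],[-0.4,0,0,0,0,0,0],[-0.4,0,0,0,0,0,0],[-0.4,0,0,0,0,0,0],[-0.4,0,0,0,0,0,0],[-0.3,0,0,0,0,0,0],[-0.3,0,0,0,0,0,0],[0,0,0,0,0,0,0],[0,0,0,0,0,0,0],[0,0,0,0,0,0,0]]'; python3 w.py|head -1
```

```text
time_s: 33.4
tcp_pos: [0.4468, -0.0622, 0.1189]
ee_rot: [[0.125, -0.992, -0.0], [-0.992, -0.125, 0.0], [-0.0, 0.0, -1.0]]
wrist_force: [-1.0, -2.8, -0.7]
gripper_width: 0.005
t 33.4 tcp [ 0.4468 -0.0622  0.1189] unit mm [-134.1   -9.4  118.9] F(unit) [-1.34 -2.67 -0.66] w 0.0
```

```bash
python3 - <<'E'
from fit import *
p=[.5787,-.0361,.1254]
c=capture("wrist");cv2.imwrite("pics/w6.png",c["color"])
for b in(0,.03,.034,.04):print(b,proj(c,T(p,[-.134,-.03+b,.144])).round())
E
```

```text
0 [[357. 290.]]
0.03 [[289. 290.]]
0.034 [[280. 290.]]
0.04 [[267. 290.]]
```

View pics/w6.png

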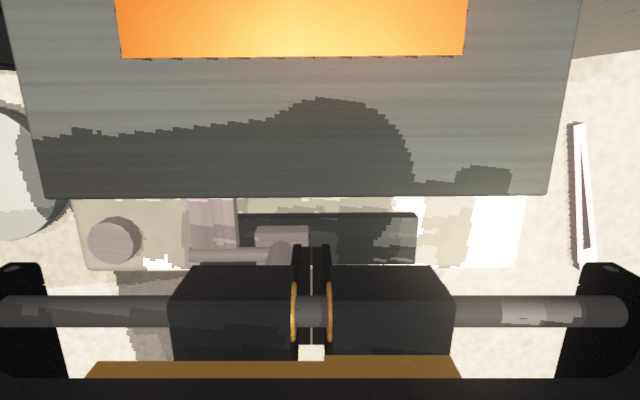

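The wrist view shows the finger just right of the knob (278,250), with the rod already over the tongue (213,255). The shut fingers are thin, about ±8 mm, so about 4 mm of travel should remain.

```bash
python3 -m creep '[[-0.4,0,0,0,0,0,0],[-0.4,0,0,0,0,0,0],[-0.4,0,0,0,0,0,0],[-0.4,0,0,0,0,0,0],[-0.4,0,0,0,0,0,0],[-0.3,0,0,0,0,0,0],[-0.3,0,0,0,0,0,0],[-0.3,0,0,0,0,0,0],[0,0,0,0,0,0,0],[0,0,0,0,0,0,0]]'; python3 w.py|head -1
```

```text
time_s: 34.7
tcp_pos: [0.4464, -0.0606, 0.119]
ee_rot: [[0.125, -0.992, -0.0], [-0.992, -0.125, -0.002], [0.002, 0.001, -1.0]]
wrist_force: [0.1, -10.4, -1.0]
gripper_width: 0.003
t 34.7 tcp [ 0.4464 -0.0606  0.119 ] unit mm [-134.3   -7.7  119. ] F(unit) [ -1.18 -10.38  -0.95] w 0.0
```

```bash
python3 -m creep '[[-0.3,0,0,0,0,0,0],[-0.3,0,0,0,0,0,0],[-0.3,0,0,0,0,0,0],[-0.3,0,0,0,0,0,0],[-0.3,0,0,0,0,0,0],[-0.3,0,0,0,0,0,0],[-0.3,0,0,0,0,0,0],[-0.3,0,0,0,0,0,0],[0,0,0,0,0,0,0],[0,0,0,0,0,0,0]]'; python3 w.py|head -1
```

```text
time_s: 35.95
tcp_pos: [0.4463, -0.06, 0.1191]
ee_rot: [[0.126, -0.992, -0.001], [-0.992, -0.126, -0.005], [0.005, 0.001, -1.0]]
wrist_force: [2.8, -20.0, -3.5]
gripper_width: 0.009
t 35.95 tcp [ 0.4463 -0.06    0.1191] unit mm [-134.3   -7.1  119.1] F(unit) [  0.24 -20.21  -3.45] w 0.01
```

The force rose to 20 N with almost no motion, so this is the stop. I back away from the knob, rise and look.

```bash
python3 -m creep '[[3,0,0,0,0,0,0],[6,0,0,0,0,0,0],[10,0,0,0,0,0,0],[0,0,-20,0,0,0,0],[0,0,-30,0,0,0,0],[0,0,-40,0,0,0,0],[0,30,-40,0,0,0,0],[0,30,-30,0,0,0,0],[0,0,0,0,0,0,0],[0,0,0,0,0,0,0]]'; python3 w.py|head -1
python3 - <<'E'
from fit import *
p=[.5787,-.0361,.1254]
c=capture("wrist");s=capture("scene")
for b in(.03,.034,.04):print(b,proj(c,T(p,[-.134,-.03+b,.144])).round(),proj(s,T(p,[-.134,-.03+b,.144])).round(1))
print([(n,[(np.round(q["xy"]),round(q["p"],2)) for q in find_in(n,"bolt_knob")[:2]]) for n in("wrist","scene")])
i=cv2.resize(s["color"],(480,300));cv2.imwrite("pics/f7.png",np.vstack([cv2.resize(c["color"],(480,300)),i]))
E
```

```text
time_s: 37.2
tcp_pos: [0.3893, -0.0831, 0.2786]
ee_rot: [[0.125, -0.992, 0.0], [-0.992, -0.125, 0.001], [-0.001, -0.001, -1.0]]
wrist_force: [0.1, 0.3, -0.3]
gripper_width: 0.002
t 37.2 tcp [ 0.3893 -0.0831  0.2786] unit mm [-193.8  -22.9  278.6] F(unit) [ 0.16  0.27 -0.3 ] w 0.0
0.03 [[283. 124.]] [[257.1 232. ]]
0.034 [[278. 124.]] [[257.  230.4]]
0.04 [[271. 124.]] [[256.8 227.9]]
[('wrist', [(array([268., 119.]), 0.63)]), ('scene', [(array([259., 239.]), 0.8)])]
```

View pics/f7.png

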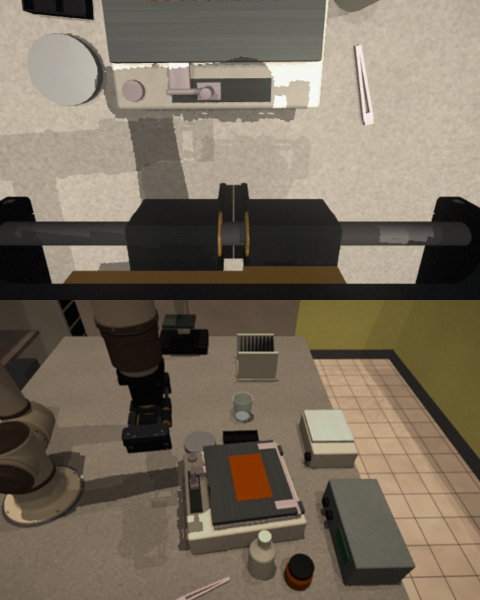

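The picture shows the cover down, the rod across the tongue, and the gauge, bottle, jar, tweezers, box, tray and beaker where they were. By eye the knob is at wrist pixel ≈(276,124), about 36 mm of travel. The network puts it at column 268, about 40 mm. Force says it is at the stop, so I hand in.

```bash
python3 -c "
from h import *
print(finish_job())"
```

```text
the job is handed in; nothing more can be done
None
```

The cover is down and bolted, and I handed the job in at about 37 s of the 64 s allowed. `finish_job` gave no verdict.

- **Closing:** I pushed the cover down slowly along its arc. It came to rest on the carrier at about 0.03 rad.
- **Pressing:** The vertical force was 12 N, then held at 14–15 N for more than a second. The last wrist reading was 15.1 N down plus about 6 N sideways, about 16 N in all.
- **Bolt:** I pushed the knob with about 3–4 N until it stopped. The force then rose to 20 N with almost no further movement, so I took that as the stop and backed off.

**Last checks:** The wrist force was about 0 and the arm was clear of everything. The final picture shows the cover down with the bolt's rod over the tongue. The bystanders look unmoved, judged by eye only.

**Disagreements:**
- **Bolt travel:** By eye the wrist picture gives about 36 mm, and the network's find in it about 40 mm. Both are above the 34 mm needed.
- **Scene-camera find:** The network put the knob about 9 pixels lower than a shut bolt's top should appear. That may be the middle of the post rather than its top. I trusted the firm stop I felt instead.

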